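# Seat the green filter in the light base's tray and close it

## Task

The filter tray of the white light base is pulled out, and the green round filter lies loose on the tray's flat beside its round pocket. Without picking it up, push the filter across the tray with the fingertips until it drops into the pocket and lies flat, then push the tray fully home into the light base. Leave the other things as they stand.

Things in the scene. Friction and masses are not known exactly. Their poses are not given: they have to be found in the camera images.
- light_base: white box, 132 deep x 210 wide x 64 mm high, fixed on the table, with a black-rimmed round window, a dimmer and a switch on top. Origin: on the table under the middle of its front face. x points from the front face into the box (the way the tray is pushed home), y to the left seen from the front, z up. The exposed part of the tray lies in front, at negative x
- tray (a joint): how far the filter tray is pulled out, in m: 0 fully home, 0.110 fully out. It slides level along the light base's x against about 2 N of friction and stays where left. Its flat top lies 36 mm above the table, 176 mm wide (light base's y from -88 to +88 mm), plain apart from the pocket. The box clears the flat by 3.5 mm: a filter in the pocket passes under, one on the flat does not
- pocket_mouth (a point): centre of the mouth of the round pocket in the tray, level with the tray's flat top. The pocket is 53 mm across and 8 mm deep with a closed flat floor, black with a white middle. It lies right of the tray's middle (light base's y = -46 mm), 55 mm behind the tray's front panel. Axes as the light base's
- tray_pull (a point): middle of the front face of the tray's pull, 25 mm above the table: a black block 50 mm wide, 12 mm high, standing out 11 mm from the middle of the tray's black front panel (206 mm wide, 10 to 40 mm above the table, its top 4.5 mm above the tray's flat). Pushed along the light base's +x it closes the tray
- green_filter_center (a point): centre (half-way up) of the loose green filter: a disc 50 mm in diameter and 8 mm thick, green glass in a black ring, about 45 g. It lies on the tray's flat to the left of the pocket; seated, its top is flush with the flat and its centre 4 mm below pocket_mouth
- amber_filter_center (a point): centre of a like filter with amber glass, lying on the table to the left of the light base; leave it
- swab_pot: white pot of swabs, 52 mm across, 101 mm high, origin under its centre; leave it
- objective_can: screw-top can, 37 mm across, 58 mm high, origin under its centre; leave it
- vial: small white bottle with a blue cap, 22 mm across, 60 mm high, origin under its centre; leave it
- tweezers: steel tweezers lying flat, 120 mm long and 10 mm high, origin under their middle, long axis y; leave them
- filter_cube: black cube-shaped filter housing, about 32 mm, origin under its centre; leave it
Things that resemble listed ones, but are neither listed nor needed, are in the scene too. What is shaped like the part that bears green_filter_center but grey or pink is not meant.

How it is judged:
By the outcome, as a careful person would: the job done as asked, in the order asked, and still so for the second after the job is handed in, with the robot touching nothing.
It also fails if it takes over 45 s, if anything falls off the work surface, if the arm or the gripper's body presses on something with over 40 N, if the wrist force passes 120 N, or if a joint passes its speed limit or range.

## Robot

A 6-joint arm with a two-finger parallel gripper is mounted at the origin on the work surface; the furniture and walls round the work are solid. World frame = base frame: x ahead of the robot, y to its left, z up, the work surface at z = 0. Lengths are in m, angles in rad, forces in N, time in s.
With the tool pointing down it reaches from about 0.25 to 0.725 m from the base axis. Payload 4 kg.
Tool frame: the origin (TCP) lies at the very end of the fingers, on their centre line; the grasp point (between the pads) lies 19 mm behind it; z points along the fingers, x is the direction in which the jaws open and shut, and the axes are right-handed (so a half turn about z gives the same grasp; the last joint's range is limited). The gripper opens to 85 mm and grips with 20 to 120 N. Pads are 22 mm wide; open, the fingers measure 114 mm over their backs; the gripper's body (76 mm by 85 mm) begins 54 mm behind the grasp point. The pads swing forward as they close: fully open they stand 13 mm farther back than shut.
Start: joints at [0, 0.241, 0.005, 1.335, 0, 1.571], TCP at [0.5, -0, 0.231] pointing down, gripper open.
Joint ranges: [-2.72, 2.72], [-1.05, 1.87], [-1.09, 1.28], [-1.99, 2.15], [-1.42, 1.44], [-3.14, 3.14]. Speed limits (rad/s): [2.79, 2.79, 3.14, 3.14, 3.14, 3.14].

## Interface

Orientations are given as a unit quaternion [w, x, y, z].
In Python, from cell import bot, capture, camera_model, look_for gives the robot as it stands. The module is installed in compiled form; this text tells all that it offers.
- The arm moves only by the shell command python3 -m jog 'ROWS' [FORCE]. ROWS is JSON, one flat list of numbers, 7 for each row, row after row: the shift along the tool's x, y, z in mm, then the turn, a rotation vector about the tool's x, y, z in rad, then the closure, from 0 (fully open) to 1 (shut). A call has exactly 5 rows; each row is the pose to reach, as a shift and turn from the pose commanded when the call began, along the tool's axes at that moment; what a row does not reach only later rows make up. A row lasts 1/8 s, in which the tool goes at most 62.5 mm and 10.7 degrees, less where a joint would pass 70% of its speed; a pose out of reach is approached as far as the arm can. A call with a gripper value outside its range is refused whole. The fingers move at their own pace and stop on an object; FORCE is the grip in N (left out, the last holds). Time passes only in rows, so rows that repeat a pose let the fingers close, or fill a call up. It gives the time, the measured TCP pose, the force and the opening at its end, in the units of the state.
- bot.observe(): the state, without advancing time (a new reading comes with each control period).
- capture(name): name is "scene" or "side" or "wrist"; returns the picture (400x640x3 uint8, red, green, blue); there is no depth.
- camera_model(name): a dict with "fovy" (degrees; the focal length in pixels is half the picture's height over the tangent of half this angle, whatever the lens; pixels are square), "cx", "cy" (the principal point, pixels), "T" (4x4, takes a point from camera to world coordinates). Camera axes: x right, y up, looking along -z (the intrinsics and any distortion apply to the point x, -y, -z); pixel columns grow to the right and rows downward; lengths in m; the calibration is good to about 2 mm. A picture is of the moment at which its call begins: read the wrist's pose just before it. camera_model takes no time and is no camera call; for the wrist camera it gives the pose at the moment of the call.
- bot.job_done(): hands the job in, once; it reports no verdict.
Trained networks look in the newest picture that a camera, given by its name, has taken for a name from the list of things; names that differ only in an ending like _2 or _b are one class to them, and where a whole thing is asked for, a point or a joint stands for the part that bears it (a point fixed in the world has none). Each returns a list of dicts, best first, with "p" (0 to 1); they miss things now and then, are a little off and sometimes report something else, mostly with a low value. They report only what shows in the picture. A call takes as long as a camera call. They do not tell look-alikes from the thing itself.
- look_for(camera, label): "at" ([column, row] in pixels, amid what is visible of it).
The state is a dict: "time": time; "joint_positions": joint angles; "joint_vel": joint speeds; "joint_efforts": joint torques, N m; "tcp_pos": TCP position; "tcp_rot": TCP orientation; "force": force on the tool from outside, world axes, zero at the start; "moment": the same for the moment, N m; "gripper_width": finger opening in m.
Only numpy, scipy, OpenCV 4.12 (cv2) and the standard library are available. Lean on these libraries where they do the work, as an engineer would, in place of code of your own. Each camera call takes 0.05 s, during which the arm holds its last target. There are 200 camera calls.

## Working session

There is one attempt and no reset: what is moved stays moved. The work goes in short steps, Python scripts to look and compute and a shell command to move; the robot and the scene stay as the last step left them, time stands still between calls to the robot, and variables do not carry over. Pictures are saved under pics/ and viewed, about 8 in all and at most 12, crops included, and the job is handed in when it is done.

```bash
mkdir -p pics; cat > h.py <<'E'
import numpy as np, cv2
from cell import bot, capture, camera_model, look_for
def proj(m,P):
    T=np.array(m["T"]);p=np.linalg.inv(T)@np.append(P,1);f=200/np.tan(np.radians(m["fovy"])/2)
    return m["cx"]+f*p[0]/-p[2], m["cy"]-f*p[1]/-p[2]
def ray(m,uv,z):
    T=np.array(m["T"]);f=200/np.tan(np.radians(m["fovy"])/2)
    d=T[:3,:3]@np.array([(uv[0]-m["cx"])/f,-(uv[1]-m["cy"])/f,-1.]);o=T[:3,3]
    return o+d*(z-o[2])/d[2]
E
python3 - <<'E'
from h import *
np.set_printoptions(precision=4,suppress=True)
a=[]
for c in("scene","side"):
    im=capture(c);a.append(im);m=camera_model(c);print(c,{k:v for k,v in m.items() if k!='T'},np.array(m['T']).tolist())
    for l,z in(("green_filter_center",.04),("pocket_mouth",.036),("tray_pull",.025),("light_base",.064),("amber_filter_center",.004)):
        for r in look_for(c,l)[:4]: print(l,np.round(r["at"],1),round(r["p"],2),ray(m,r["at"],z))
    cv2.imwrite(f"pics/{c}0.png",im[:,:,::-1])
print(bot.observe())
E
```

```text
scene {'fovy': 56.439310593087384, 'cx': 322.91525718009825, 'cy': 192.36244103901473} [[-0.3467070589174028, -0.7876860007367408, 0.5092592459054657, 1.05369815824576], [0.937888426721947, -0.28381860151369026, 0.19953019935800106, 0.26351033502546894], [-0.01262989777770262, 0.5468068815204981, 0.8371634965787462, 0.8960848124151043], [0.0, 0.0, 0.0, 1.0]]
green_filter_center [270.4 191.3] 0.7 [ 0.5787 -0.0779  0.04  ]
green_filter_center [310.3 162.5] 0.63 [ 0.4484 -0.0107  0.04  ]
green_filter_center [284.5 157.6] 0.54 [ 0.4571 -0.0884  0.04  ]
green_filter_center [248.2 147.9] 0.5 [ 0.4598 -0.2054  0.04  ]
pocket_mouth [258.3 184.1] 0.66 [ 0.566  -0.1216  0.036 ]
tray_pull [258.2 187.9] 0.86 [ 0.5716 -0.1211  0.025 ]
light_base [252.9 218.6] 0.74 [ 0.6834 -0.0755  0.064 ]
amber_filter_center [323.4 189.7] 0.71 [0.502 0.049 0.004]
amber_filter_center [270.5 193.1] 0.47 [ 0.5642 -0.0894  0.004 ]
side {'fovy': 53.938580549103925, 'cx': 319.22310577013667, 'cy': 198.9896631317434} [[0.9289090182707049, 0.14688930070200173, -0.33992877064854665, 0.22944918157136165], [-0.370293747409
[... 487 characters left out ...]
 0.036 ]
pocket_mouth [350.8 198.5] 0.49 [0.6285 0.082  0.036 ]
tray_pull [373.9 245.3] 0.85 [ 0.5783 -0.1252  0.025 ]
light_base [394.4 226.4] 0.73 [ 0.6156 -0.135   0.064 ]
amber_filter_center [305.2 226.3] 0.57 [0.495  0.0423 0.004 ]
{'time': 0.6, 'joint_positions': array([0.    , 0.2406, 0.005 , 1.3352, 0.    , 1.5708]), 'joint_vel': array([ 0.0006, -0.0009, -0.0006,  0.0008, -0.0011,  0.    ]), 'joint_efforts': array([  0.    , -37.1976,  25.2571,   0.0015,   0.    ,  -0.    ]), 'tcp_pos': array([0.5   , 0.    , 0.2313]), 'tcp_rot': array([-0.,  1.,  0.,  0.]), 'force': array([-0.0546,  0.3113, -0.0829]), 'moment': array([-0.0169,  0.0336, -0.0371]), 'gripper_width': 0.0853088949876394}
```

View pics/scene0.png

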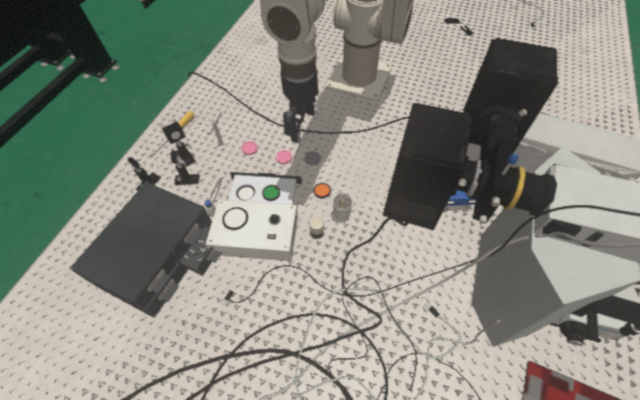

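View pics/side0.png

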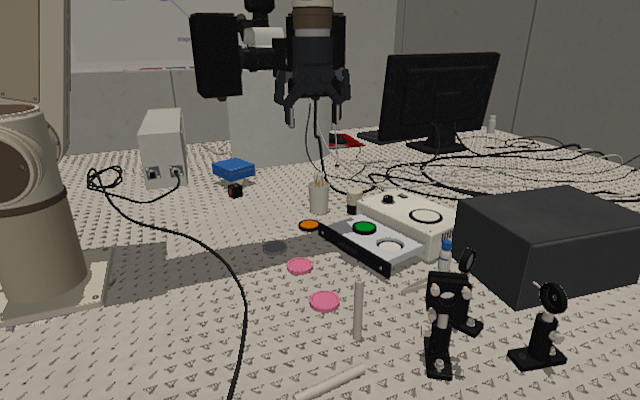

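The green filter is at scene (270,192) and side (364,227), on the tray. The empty pocket is at scene (246,192) and side (390,247). The pink discs at scene (249,148) and (284,157), and the grey one at (313,158), are look-alikes lying on the table. The amber filter is at (322,190). Only the (270,192) disc is green and on the tray. I'll move above it for a close look.

```bash
python3 -m jog '[10,40,-25,0,0,0,0, 10,80,-50,0,0,0,0.5, 10,100,-70,0,0,0,1, 10,100,-70,0,0,0,1, 10,100,-70,0,0,0,1]'
python3 - <<'E'
from h import *
np.set_printoptions(precision=4,suppress=True)
c="wrist";m=camera_model(c);im=capture(c);print(m["fovy"],m["cx"],m["cy"],np.array(m["T"]))
for l,z in(("green_filter_center",.04),("pocket_mouth",.036),("tray_pull",.025),("light_base",.064)):
    for r in look_for(c,l)[:3]: print(l,np.round(r["at"],1),round(r["p"],2),ray(m,r["at"],z))
cv2.imwrite("pics/w1.png",im[:,:,::-1])
np.save("T1.npy",m["T"])
E
```

```text
time: 1.23
tcp_pos: [0.5097, -0.0995, 0.3005]
tcp_rot: [-0.0, 1.0, 0.0, -0.001]
force: [0.7, 0.1, 0.8]
gripper_width: 0.0124
68.35681069275176 318.17447262691877 203.50131700716256 [[ 1.      0.0006  0.0016  0.5092]
 [-0.001   0.9546  0.298  -0.023 ]
 [-0.0014 -0.298   0.9546  0.4425]
 [ 0.      0.      0.      1.    ]]
green_filter_center [266.7 167.1] 0.82 [ 0.4376 -0.096   0.04  ]
green_filter_center [268.9 239.7] 0.81 [ 0.4351 -0.205   0.04  ]
green_filter_center [370.  151.1] 0.73 [ 0.5789 -0.0742  0.04  ]
pocket_mouth [379.3 250.8] 0.71 [ 0.6014 -0.2253  0.036 ]
pocket_mouth [366.6 172.9] 0.66 [ 0.5764 -0.105   0.036 ]
tray_pull [365.6 172.7] 0.85 [ 0.5767 -0.1069  0.025 ]
tray_pull [356.    6.1] 0.48 [0.5552 0.1006 0.025 ]
light_base [433.2 153. ] 0.64 [ 0.6555 -0.0736  0.064 ]
```

View pics/w1.png

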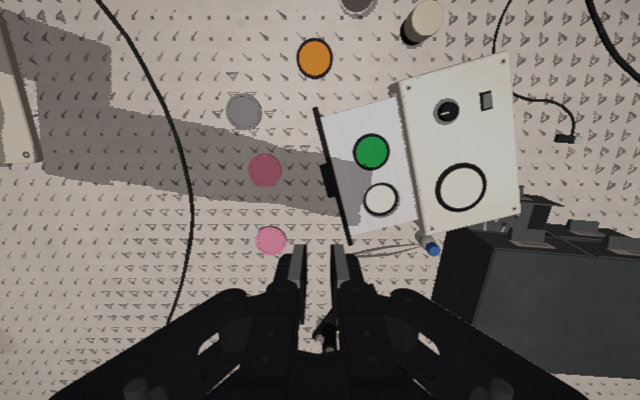

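```bash
python3 - <<'E'
from h import *
np.set_printoptions(precision=4,suppress=True)
im=cv2.imread("pics/w1.png");m=camera_model("wrist")
hsv=cv2.cvtColor(im,cv2.COLOR_BGR2HSV)
g=cv2.inRange(hsv,(50,120,50),(75,255,255));n,l,s,c=cv2.connectedComponentsWithStats(g)
k=1+np.argmax(s[1:,4]);print("green",c[k],s[k],ray(m,c[k],.044))
for n_,p,z in(("panelL",(315,109),.04),("panelR",(350,243),.04),("boxFL",(399,83),.064),("boxFR",(425,237),.064),("boxBL",(509,52),.064),("boxBR",(520,214),.064),("pocket",(380.5,198.5),.036)): print(n_,ray(m,p,z))
cr=cv2.resize(im[45:255,300:530],None,fx=2.8,fy=2.8,interpolation=cv2.INTER_CUBIC);cv2.imwrite("pics/c1.png",cr)
E
```

```text
green [371.1021 151.5741] [355 136  33  32 803] [ 0.5796 -0.074   0.044 ]
panelL [ 0.5044 -0.0195  0.04  ]
panelR [ 0.5561 -0.2101  0.04  ]
boxFL [0.605  0.0099 0.064 ]
boxFR [ 0.6576 -0.1897  0.064 ]
boxBL [0.7297 0.0432 0.064 ]
boxBR [ 0.783  -0.1556  0.064 ]
pocket [ 0.5981 -0.142   0.036 ]
```

View pics/c1.png

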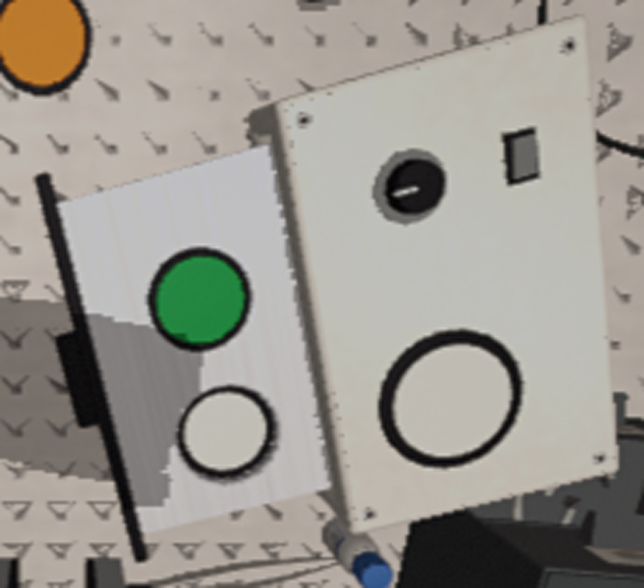

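The crop confirms it: the green disc at crop (200,298) lies on the tray, and the empty pocket is at (227,430). The base yaw is about 15°, and the filter is 70 mm from the pocket along the base's -y. I'll push with the two fingertips part open as a V cradle.

```bash
python3 -m jog '[20,-22,20,0,0,-0.13,0.6, 40,-44,70,0,0,-0.262,0.6, 59,-66,120,0,0,-0.262,0.6, 59,-66,170,0,0,-0.262,0.6, 59,-66,200,0,0,-0.262,0.6]'
python3 - <<'E'
from h import *
np.set_printoptions(precision=4,suppress=True)
c="wrist";m=camera_model(c);im=capture(c);o=bot.observe();print(o["tcp_pos"],o["tcp_rot"],o["gripper_width"])
cv2.imwrite("pics/w2.png",im[:,:,::-1])
hsv=cv2.cvtColor(im,cv2.COLOR_RGB2HSV)
g=cv2.inRange(hsv,(50,120,50),(75,255,255));n,l,s,cc=cv2.connectedComponentsWithStats(g)
k=1+np.argmax(s[1:,4]);print("green",cc[k],s[k],ray(m,cc[k],.044))
for z in (.037,.042,.047):print("tip proj",proj(m,np.array([*o["tcp_pos"][:2],z])))
print(m["T"])
E
```

```text
time: 2.1
tcp_pos: [0.5671, -0.0328, 0.0978]
tcp_rot: [-0.0, 0.991, 0.132, -0.002]
force: [0.3, 0.2, 0.3]
gripper_width: 0.0342
[ 0.5649 -0.0329  0.0944] [-0.001   0.9913  0.1314 -0.0052] 0.03456107019217029
green [321.1401 277.1275] [ 294  254   55   47 2063] [ 0.5795 -0.0735  0.044 ]
tip proj (np.float64(316.4945668984422), np.float64(220.38784778627866))
tip proj (np.float64(316.42308085743144), np.float64(222.83752203038938))
tip proj (np.float64(316.34829254749036), np.float64(225.40035799154538))
[[ 0.9657 -0.2493 -0.0727  0.5473]
 [ 0.2596  0.9218  0.288   0.0412]
 [-0.0048 -0.297   0.9549  0.2398]
 [ 0.      0.      0.      1.    ]]
```

View pics/w2.png

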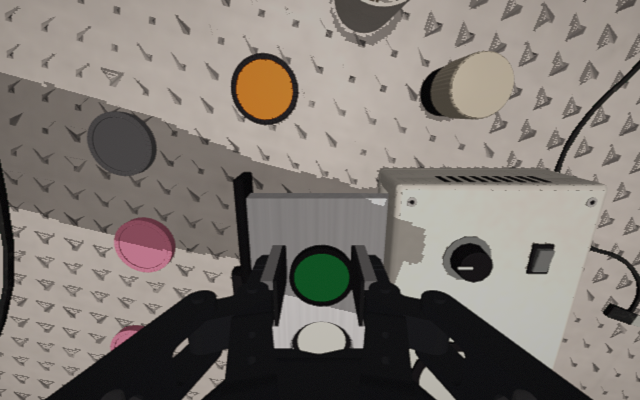

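```bash
python3 -m jog '[0,-4,10,0,0,0,0.6, 0,-4,30,0,0,0,0.6, 0,-4,45,0,0,0,0.6, 0,-4,45,0,0,0,0.6, 0,-4,45,0,0,0,0.6]'
python3 -m jog '[0,0,5,0,0,0,0.6, 0,0,9,0,0,0,0.6, 0,0,12,0,0,0,0.6, 0,0,14,0,0,0,0.6, 0,0,14,0,0,0,0.6]'
python3 - <<'E'
from h import *
im=capture("side");w=capture("wrist");o=bot.observe();print(o["tcp_pos"],o["tcp_rot"],o["gripper_width"],o["force"])
a=cv2.resize(im[160:290,300:460],None,fx=3,fy=3,interpolation=cv2.INTER_CUBIC);b=w[100:400,160:480]
H=390;b=cv2.copyMakeBorder(b,0,90,0,0,0);cv2.imwrite("pics/c3.png",np.hstack([a,b])[:,:,::-1])
E
```

```text
time: 2.78
tcp_pos: [0.5687, -0.0302, 0.0572]
tcp_rot: [0.0, 0.991, 0.131, 0.001]
force: [-0.2, -0.5, 0.5]
gripper_width: 0.0344
time: 3.4
tcp_pos: [0.5678, -0.0301, 0.042]
tcp_rot: [-0.0, 0.991, 0.131, -0.0]
force: [0.4, -0.6, 0.4]
gripper_width: 0.034
[ 0.56797346 -0.03014062  0.04230527] [-5.57164966e-06  9.91431451e-01  1.30628010e-01 -5.94542924e-06] 0.03409063836967289 [-0.69909822  0.1135909   0.47533364]
```

View pics/c3.png

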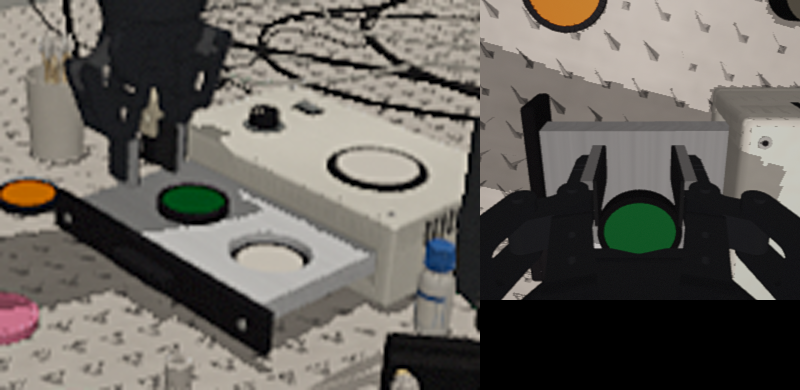

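```bash
python3 -m jog '[0,0,2,0,0,0,0.6, 0,0,4,0,0,0,0.6, 0,0,4.5,0,0,0,0.6, 0,0,4.5,0,0,0,0.6, 0,0,4.5,0,0,0,0.6]'
python3 -m jog '[0,0,0.5,0,0,0,0.6, 0,0,1,0,0,0,0.6, 0,0,1.5,0,0,0,0.6, 0,0,2,0,0,0,0.6, 0,0,2,0,0,0,0.6]'
```

```text
time: 4.12
tcp_pos: [0.5681, -0.0301, 0.0379]
tcp_rot: [0.0, 0.991, 0.131, 0.0]
force: [0.0, 0.2, 0.7]
gripper_width: 0.0339
time: 4.75
tcp_pos: [0.5679, -0.0301, 0.0357]
tcp_rot: [-0.0, 0.991, 0.131, -0.0]
force: [-0.1, -0.0, -0.5]
gripper_width: 0.0342
```

```bash
python3 -m jog '[0,0,0.5,0,0,0,0.6, 0,0,1,0,0,0,0.6, 0,0,1.5,0,0,0,0.6, 0,0,2,0,0,0,0.6, 0,0,2,0,0,0,0.6]'
```

```text
time: 5.38
tcp_pos: [0.5685, -0.03, 0.0352]
tcp_rot: [0.0, 0.991, 0.131, 0.001]
force: [-1.4, 0.9, 7.9]
gripper_width: 0.034
```

```bash
python3 -m jog '[0,0,-3,0,0,0,0.6, 0,6,-3,0,0,0,0.6, 0,12,-3,0,0,0,0.6, 0,17,-3,0,0,0,0.6, 0,22,-3,0,0,0,0.6]'
python3 -m jog '[0,5,0,0,0,0,0.6, 0,11,0,0,0,0,0.6, 0,17,0,0,0,0,0.6, 0,23,0,0,0,0,0.6, 0,28,0,0,0,0,0.6]'
python3 - <<'E'
from h import *
im=capture("side");w=capture("wrist");o=bot.observe();print(o["tcp_pos"],o["tcp_rot"],o["gripper_width"],o["force"])
a=cv2.resize(im[160:290,300:460],None,fx=3,fy=3,interpolation=cv2.INTER_CUBIC);b=w[100:400,160:480]
b=cv2.copyMakeBorder(b,0,90,0,0,0);cv2.imwrite("pics/c4.png",np.hstack([a,b])[:,:,::-1])
E
```

```text
time: 6.0
tcp_pos: [0.5736, -0.0518, 0.0365]
tcp_rot: [-0.0, 0.991, 0.13, -0.0]
force: [-0.1, 0.5, -0.3]
gripper_width: 0.0345
time: 6.62
tcp_pos: [0.581, -0.0789, 0.0368]
tcp_rot: [0.0, 0.991, 0.131, 0.0]
force: [-0.2, 0.1, 0.2]
gripper_width: 0.0343
[ 0.58111199 -0.07907392  0.03683388] [1.40452280e-04 9.91480631e-01 1.30254089e-01 1.01377380e-04] 0.03407943230444744 [-0.51394846 -0.47510639 -0.24102168]
```

View pics/c4.png

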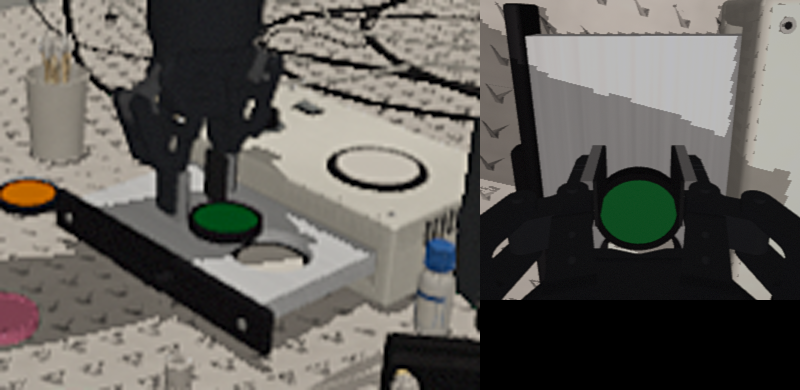

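```bash
cat > loc.py <<'E'
from h import *
np.set_printoptions(precision=4,suppress=True)
m=camera_model("wrist");im=capture("wrist");o=bot.observe()
g=cv2.inRange(cv2.cvtColor(im,cv2.COLOR_RGB2HSV),(50,120,30),(75,255,255));n,l,s,cc=cv2.connectedComponentsWithStats(g)
k=1+np.argmax(s[1:,4])
for z in(.044,.036):
    p=ray(m,cc[k],z)[:2];d=np.array([.598,-.142])-p
    print("green",s[k],z,p,"to pocket base xy mm",1e3*np.array([d@[.966,.259],d@[-.259,.966]]),"tcp->",1e3*((o["tcp_pos"][:2]-p)@[-.259,.966]))
print(o["tcp_pos"],o["force"])
E
python3 loc.py
python3 -m jog '[0,6,0,0,0,0,0.6, 0,12,0,0,0,0,0.6, 0,18,0,0,0,0,0.6, 0,24,0,0,0,0,0.6, 0,28,0,0,0,0,0.6]'
python3 loc.py
```

```text
green [ 280  281   77   64 3861] 0.044 [ 0.5874 -0.1053] to pocket base xy mm [  0.7655 -38.2098] tcp-> 27.266640954726373
green [ 280  281   77   64 3861] 0.036 [ 0.5889 -0.1113] to pocket base xy mm [  0.7811 -32.0443] tcp-> 33.43204730007089
[ 0.581  -0.0788  0.0368] [ 0.3378 -0.2159 -0.3606]
time: 7.4
tcp_pos: [0.5883, -0.106, 0.0368]
tcp_rot: [-0.0, 0.991, 0.13, 0.0]
force: [0.6, 0.5, 1.0]
gripper_width: 0.0336
green [ 280  280   77   64 3838] 0.044 [ 0.5945 -0.1316] to pocket base xy mm [  0.7374 -10.9308] tcp-> 25.964176901998744
green [ 280  280   77   64 3838] 0.036 [ 0.596  -0.1376] to pocket base xy mm [ 0.748  -4.7999] tcp-> 32.09507111547745
[ 0.5884 -0.1064  0.0368] [ 0.0957 -0.6273  0.0215]
```

```bash
python3 -m jog '[0.3,3,0,0,0,0,0.6, 0.5,6,0,0,0,0,0.6, 0.5,8,0,0,0,0,0.6, 0.5,10,0,0,0,0,0.6, 0.5,11,0,0,0,0,0.6]'
python3 loc.py
python3 - <<'E'
from h import *
im=capture("side");w=capture("wrist")
a=cv2.resize(im[160:290,300:460],None,fx=3,fy=3,interpolation=cv2.INTER_CUBIC);b=w[100:400,160:480]
b=cv2.copyMakeBorder(b,0,90,0,0,0);cv2.imwrite("pics/c5.png",np.hstack([a,b])[:,:,::-1])
E
```

```text
time: 8.07
tcp_pos: [0.5915, -0.1161, 0.0367]
tcp_rot: [0.0, 0.991, 0.131, -0.0]
force: [-0.2, 0.1, -0.3]
gripper_width: 0.0341
green [ 281  282   75   52 3093] 0.044 [ 0.5971 -0.1394] to pocket base xy mm [ 0.2373 -2.7212] tcp-> 23.903595105662866
green [ 281  282   75   52 3093] 0.036 [ 0.5986 -0.1452] to pocket base xy mm [0.2468 3.2693] tcp-> 29.89408833933518
[ 0.5916 -0.1162  0.0368] [ 0.1512 -0.3611  0.2256]
```

View pics/c5.png

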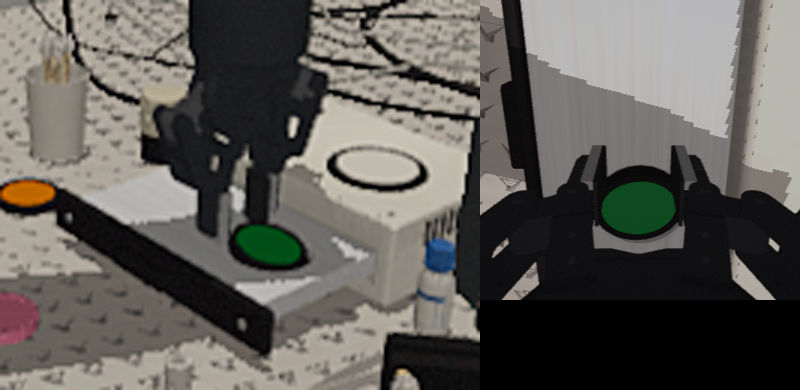

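The disc has tipped in at its leading edge, with its trailing edge still up. I'll push a little further.

```bash
python3 -m jog '[0,0.7,0,0,0,0,0.6, 0,1.4,0,0,0,0,0.6, 0,2,0,0,0,0,0.6, 0,2.6,0,0,0,0,0.6, 0,3,0,0,0,0,0.6]'
python3 loc.py
```

```text
time: 8.85
tcp_pos: [0.5923, -0.1189, 0.0368]
tcp_rot: [0.0, 0.991, 0.131, -0.0]
force: [0.8, 0.9, -0.5]
gripper_width: 0.034
green [ 282  268   73   63 3594] 0.044 [ 0.5965 -0.1372] to pocket base xy mm [ 0.2323 -5.0654] tcp-> 18.65507595787877
green [ 282  268   73   63 3594] 0.036 [ 0.5979 -0.1426] to pocket base xy mm [0.2413 0.6082] tcp-> 24.32868793851709
[ 0.5923 -0.119   0.0368] [0.5717 0.356  1.4693]
```

```bash
python3 -m jog '[0,-1,-4,0,0,0,0.6, 0,-2,-30,0,0,0,0.6, 0,-10,-70,0,0,0,1, 0,-30,-110,0,0,0,1, 0,-30,-110,0,0,0,1]'
python3 loc.py
python3 - <<'E'
from h import *
print(bot.observe()["joint_positions"])
im=capture("side");w=capture("wrist")
a=cv2.resize(im[160:290,300:460],None,fx=2.5,fy=2.5,interpolation=cv2.INTER_CUBIC);b=w[60:385,200:600]
cv2.imwrite("pics/c6.png",np.hstack([a,b])[:,:,::-1])
E
```

```text
time: 9.52
tcp_pos: [0.587, -0.0891, 0.1515]
tcp_rot: [0.001, 0.991, 0.131, 0.004]
force: [0.4, -0.7, -0.8]
gripper_width: 0.0
green [293 235  44  21 410] 0.044 [ 0.5922 -0.1294] to pocket base xy mm [  2.3354 -13.7082] tcp-> 40.189307777105
green [293 235  44  21 410] 0.036 [ 0.5931 -0.133 ] to pocket base xy mm [ 2.4526 -9.9356] tcp-> 43.961898680768044
[ 0.5858 -0.0895  0.1491] [ 0.0147  0.2817 -0.4528]
[-1.51571945e-01  4.63814508e-01  1.10660584e-01  1.21305505e+00
 -5.56790658e-05  1.15611633e+00]
```

View pics/c6.png

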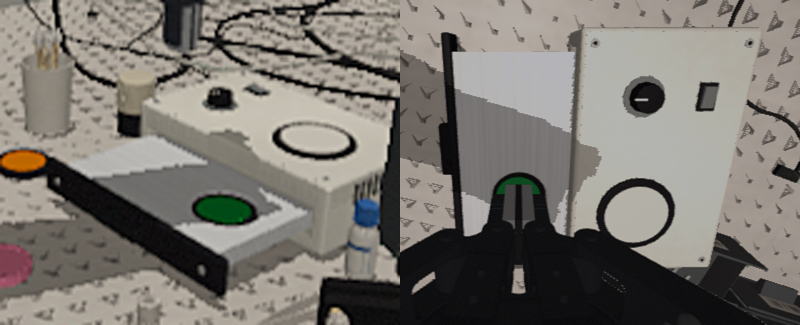

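```bash
python3 -m jog '[-25,2,0,0,0,-0.18,1, -60,5,0,0,0,-0.36,1, -90,8,0,0,0,-0.54,1, -119,10,0,0,0,-0.72,1, -119,10,0,0,0,-0.9,1]'
python3 -m jog '[0,0,0,0,0,-0.18,1, 0,0,0,0,0,-0.36,1, 0,0,0,0,0,-0.54,1, 0,0,0,0,0,-0.671,1, 0,0,0,0,0,-0.671,1]'
python3 - <<'E'
from h import *
m=camera_model("wrist");w=capture("wrist");o=bot.observe();print(o["tcp_pos"],o["tcp_rot"],o["joint_positions"][5])
R=np.array(m["T"])
print(R.tolist())
for r in look_for("wrist","tray_pull")[:2]: print(r,ray(m,r["at"],.025))
cv2.imwrite("pics/w7.png",w[:,:,::-1])
E
```

```text
time: 10.3
tcp_pos: [0.4689, -0.1309, 0.1451]
tcp_rot: [-0.002, 0.835, 0.55, -0.002]
force: [1.1, -0.1, -0.4]
gripper_width: -0.0003
time: 10.92
tcp_pos: [0.4712, -0.1305, 0.1454]
tcp_rot: [-0.001, 0.609, 0.793, -0.001]
force: [0.1, -0.5, 0.2]
gripper_width: 0.0001
[ 0.47136247 -0.13046852  0.14561314] [-1.13384584e-03  6.09710365e-01  7.92623335e-01 -4.84359515e-04] -0.5294070608460293
[[-0.2559346473701539, -0.9234276849877389, -0.2859698705697848, 0.3971034361056299], [0.966691969656586, -0.24386019213334428, -0.07770998966772474, -0.15001538888549143], [0.0020228882777928903, -0.29633345624629176, 0.9550823999174846, 0.2874332395118265], [0.0, 0.0, 0.0, 1.0]]
{'at': [301.1, 253.9], 'p': 0.69} [ 0.53022739 -0.13162104  0.025     ]
```

View pics/w7.png

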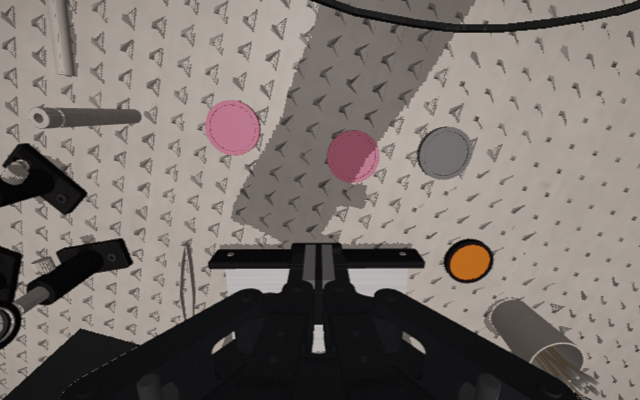

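```bash
python3 -m jog '[0,0,35,0,0,0,1, 0,0,75,0,0,0,1, 0,0,115,0,0,0,1, 0,0,124,0,0,0,1, 0,0,124,0,0,0,1]'
python3 -m jog '[0,6,0,0,0,0,1, 0,14,0,0,0,0,1, 0,22,0,0,0,0,1, 0,27,0,0,0,0,1, 0,30,0,0,0,0,1]'
```

```text
time: 11.65
tcp_pos: [0.472, -0.1304, 0.0228]
tcp_rot: [-0.0, 0.609, 0.793, -0.0]
force: [0.4, -0.4, 0.4]
gripper_width: -0.0002
time: 12.28
tcp_pos: [0.5016, -0.1224, 0.0228]
tcp_rot: [0.0, 0.608, 0.794, 0.0]
force: [-0.9, -0.2, -0.8]
gripper_width: -0.0002
```

```bash
python3 -m jog '[0,4,1,0,0,0,1, 0,10,2,0,0,0,1, 0,18,2,0,0,0,1, 0,27,2,0,0,0,1, 0,36,2,0,0,0,1]'
python3 -m jog '[0,9,0,0,0,0,1, 0,18,0,0,0,0,1, 0,27,0,0,0,0,1, 0,36,0,0,0,0,1, 0,45,0,0,0,0,1]'
```

```text
time: 12.9
tcp_pos: [0.536, -0.113, 0.0204]
tcp_rot: [-0.001, 0.609, 0.793, -0.0]
force: [-2.6, -1.0, -1.7]
gripper_width: 0.0001
time: 13.52
tcp_pos: [0.5799, -0.1013, 0.0207]
tcp_rot: [-0.0, 0.609, 0.794, 0.0]
force: [-1.5, -0.5, -2.2]
gripper_width: 0.0001
```

```bash
python3 -m jog '[0,8,0,0,0,0,1, 0,15,0,0,0,0,1, 0,21,0,0,0,0,1, 0,25,0,0,0,0,1, 0,28,0,0,0,0,1]'
python3 -m jog '[0,1.5,0,0,0,0,1, 0,3,0,0,0,0,1, 0,4.5,0,0,0,0,1, 0,6,0,0,0,0,1, 0,6,0,0,0,0,1]'
```

```text
time: 14.15
tcp_pos: [0.6029, -0.0952, 0.0208]
tcp_rot: [-0.002, 0.609, 0.793, -0.003]
force: [-14.8, -4.3, 9.0]
gripper_width: 0.0002
time: 14.78
tcp_pos: [0.603, -0.0952, 0.0209]
tcp_rot: [-0.006, 0.61, 0.793, -0.007]
force: [-25.1, -5.3, 16.8]
gripper_width: -0.0002
```

```bash
python3 -m jog '[0,-10,0,0,0,0,1, 0,-30,0,0,0,0,1, 0,-50,0,0,0,0,1, 0,-60,-40,0,0,0,1, 0,-60,-90,0,0,0,1]'
python3 -m jog '[0,-20,-40,0,0,0,1, 0,-40,-80,0,0,0,1, 0,-60,-80,0,0,0,1, 0,-60,-80,0,0,0,1, 0,-60,-80,0,0,0,1]'
python3 - <<'E'
from h import *
a=capture("side");s=capture("scene");print(bot.observe()["tcp_pos"],bot.observe()["force"])
f=lambda i:cv2.resize(i,(400,400),interpolation=cv2.INTER_CUBIC)
cv2.imwrite("pics/c8.png",np.hstack([f(a[150:310,300:460]),f(s[130:270,185:325])])[:,:,::-1])
E
```

```text
time: 15.4
tcp_pos: [0.554, -0.1086, 0.1115]
tcp_rot: [-0.0, 0.609, 0.793, 0.0]
force: [1.2, -0.2, 1.1]
gripper_width: -0.0
time: 16.02
tcp_pos: [0.4974, -0.1239, 0.191]
tcp_rot: [0.001, 0.609, 0.793, 0.001]
force: [-0.4, 0.5, -0.4]
gripper_width: -0.0003
[ 0.49703284 -0.1236981   0.19036952] [-0.33556468 -0.25893293 -0.26279078]
```

View pics/c8.png

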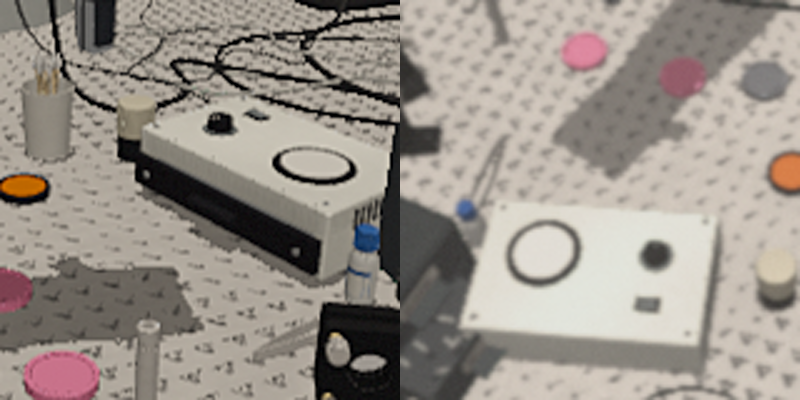

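The front panel sits against the box front with no gap, and the other things stand where they were. I'll hand it in.

```bash
python3 -c "
from cell import bot
bot.job_done()"
```

```text
the job is handed in; nothing more can be done
```

The green filter is in its pocket and the tray is fully home. I handed the job in at about 16 s of the 45 s limit.

- **Filter:** I pushed it about 70 mm across the tray with the two part-open fingertips, without gripping it. It tipped in at the pocket's edge, then dropped. The side picture showed it flush, and the wrist camera put it within about 1 mm of the pocket centre.
- **Odd reading:** After I lifted away, the wrist-camera position was about 10 mm off. The fingers were covering most of the disc, so I went by the side picture.
- **Tray:** I pushed on the pull with the shut fingers until it stopped. The wrist force reached about 31 N at the stop, and only a few newtons showed on the way in. The filter passed under the box without catching.
- **Last check:** The side and scene pictures show the front panel against the box with no gap. The amber filter, pot, can, vial and tweezers look as they stood. The filter cube was outside the last crops. The robot is clear of everything, and the wrist force is about zero.

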